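# Latch the board carrier

### The arm

A 6-joint arm with a two-finger parallel gripper is mounted at the origin on the work surface. World frame = base frame: x ahead of the robot, y to its left, z up, the work surface at z = 0. Lengths are in mm, angles in rad, forces in N, time in s.
With the tool pointing down it reaches from about 275 to 750 mm from the base axis. Payload 10.2 kg.
Tool frame: the origin (TCP) lies at the centre of the arm's flange, where the gripper is bolted on; the fingertips stand ctrl.tip_reach ahead of it and the grasp point (between the pads) lies 155 mm ahead of it (ctrl.tip_reach is the distance from the TCP to the fingertips, in mm); z points along the fingers, y is the direction in which the jaws open and shut (so a half turn about z gives the same grasp; the last joint's range is limited). The gripper opens to 85 mm and grips with 20 to 120 N. Pads are 22 mm wide; open, the fingers measure 114 mm over their backs; the gripper's body (76 mm by 85 mm) begins 54 mm behind the grasp point. The pads swing forward as they close: fully open they stand 13 mm farther back than shut.
Start: joints at [-1.465, 0.313, 1.498, -0, 1.331, -0.223], TCP at [169.514, -496.888, 404.694] pointing down, gripper open.
Joint ranges: [-2.94, 2.94], [-0.97, 2.17], [0.19, 2.56], [-1.23, 4.37], [0.02, 3.11], [-2.88, 2.88]. Speed limits (rad/s): [2.39, 2.39, 3.01, 3.14, 3.14, 3.14].

### API

Orientations are given as a unit quaternion [w, x, y, z].
In Python, from rig import ctrl, viewer gives the robot as it stands.
- The arm moves only by the tool drive_tool, never from a script. Its argument "rows" is a list that holds one entry, the list of rows, each a list of 6 numbers: the shift along the world's x, y, z normalised to -1 to 1, where 1 is 0.1 m, then the turn, a rotation vector about the world's x, y, z normalised to -1 to 1, where 1 is 90 degrees. A call has 1 to 10 rows; each row is the pose to reach, as a shift and turn from the pose measured when the call began; what a row does not reach only later rows make up. A row lasts 1/8 s, in which the tool goes at most 62.5 mm and 10.7 degrees, less where a joint would pass 70% of its speed; a pose out of reach is approached as far as the arm can. A call with a number of a shift or a turn outside -1 to 1 is refused whole. A call with a gripper value outside its range is refused whole. "fingers" is the opening, from -1 (shut) to 1 (fully open), set as the call begins (left out, the last holds). The fingers move at their own pace and stop on an object; "force" is the grip in N (left out, the last holds). Time passes only in rows, so rows that repeat a pose let the fingers close. It gives the time, the measured TCP pose, the force and the opening at its end, in the units of the state.
- ctrl.sense(): the state, without advancing time (a new reading comes with each control period).
- viewer.capture(name): name is "scene" or "top" or "wrist"; returns the picture (400x640x3 uint8, red, green, blue); there is no depth.
- viewer.calibration(name): a dict with "mtx" (3x3 intrinsics, pixels), "extrinsics" (4x4, takes a point from camera to world coordinates). Camera axes: x right, y up, looking along -z (the intrinsics and any distortion apply to the point x, -y, -z); pixel columns grow to the right and rows downward; lengths in mm; the calibration is good to about 2 mm. The wrist camera is an equidistant fisheye: a pixel r from the principal point sees the ray r / f radians off the axis. A picture is of the moment at which its call begins: read the wrist's pose just before it. calibration takes no time and is no camera call; for the wrist camera it gives the pose at the moment of the call.
- ctrl.finish_job(): hands the job in, once; it reports no verdict.
The state is a dict: "time_s": time; "joints": joint angles; "dq": joint speeds; "tau": joint torques, N m; "eef_pos": TCP position; "ee_rot": TCP orientation; "force": force on the tool from outside, world axes, zero at the start; "wrist_torque": the same for the moment, N m; "grip_width": opening from 0.0 (shut) to 1.0 (fully open).
Only numpy, scipy, OpenCV 4.12 (cv2) and the standard library are available. Lean on these libraries where they do the work, as an engineer would, in place of code of your own. Each camera call takes 0.05 s, during which the arm holds its last target.

### The job

Close the draw latch on the soldering board carrier: lift the wire loop over the yellow keeper on the blue sliding jaw so that its bar drops into the groove and catches behind the hook, then swing the red lever over and press it flat past centre so that the jaw is drawn in and stays latched when you let go. Do it by feel, without ramming the loop onto the keeper or the lever onto its rubber rest, and leave the board and everything else on the bench where it is.

Things in the scene. Friction and masses are not known exactly. Their poses are not given: they have to be found in the camera images.
- carrier: board carrier fixed to the bench: aluminium plate 12 mm thick, x -82..118, y -36..92 mm. Origin on the bench straight under the lever's hinge pin; x = latch line, from lever to keeper, y = across, towards the board, z up. The lever's grey block: x -78..10, y -30..24 mm, top at z = 24 mm. The rails and end wall at y 28..88 mm reach at most z = 28 mm.
- hinge_pin (a point): middle of the lever's hinge pin (along carrier y), at (0, 0, 38) mm in the carrier. The loop's pivot rides on the lever 18 mm from this pin, 0.3 rad below the handle's mid-plane when closed. With the loop hooked the jaw's spring resists closing (up to about 6 N at the lever's end) until the lever is below about 0.3 rad, the dead centre; from there the pull holds it shut.
- lever (a joint): red lever's angle: 0 = closed, flat, pointing along carrier -x; grows as it swings up and over towards the keeper (1.57 upright, stop at 2.85). Handle 20 mm wide, 6 mm thick, its end 56 mm from the hinge pin. Hinge friction 0.022 N m: it stays where it is left.
- lever_tip (a point): point on the handle's centre line, on its outer face (the top face when closed), 50 mm from the hinge pin and 3 mm off the handle's mid-plane
- rest: rubber rest for the closed lever, 14 x 14 x 11 mm, 47 mm from the hinge pin along carrier -x; origin centre of its underside; closed, the handle just touches its top; it gives 1 mm per 4 N, 6 mm at most
- bail: steel wire loop (bail); origin on its pivot on the lever; x along the loop to the cross bar 62 mm away, y along the bar. Hinge friction 0.014 N m: it stays where it is left. Lever and loop follow passively when the bar is led about in the latch's vertical x-z plane, anywhere within 78 mm of the hinge pin.
- bail_bar (a point): middle of the loop's cross bar, 5 mm thick, 24 mm clear between the arms. The bar ends in two round dark bosses, 10 mm across, outer faces 40 mm apart: pinch these, one finger on either side along carrier y; the loop can turn between the fingertips.
- jaw: blue sliding jaw, top 24 mm above the bench. Origin on its top face, on the latch line, at the nominal place of the keeper's hook face; axes as the carrier's. Starts at carrier x = 55 mm, slides towards the lever (-x, up to 25 mm) against a spring: 5 N at the start, 0.5 N more per mm. At its y 28..88 mm a 4 mm lip on top slides over the board's edge.
- keeper_nominal (a point): NOMINAL point 21 mm above the jaw's origin; moves with the jaw. The keeper standing on the jaw, 14 mm wide in y, is adjustable: its real setting is not measured and lies up to 8 mm either way along x, so feel for it. Nominal, x from here: hook post -15..0 mm, its yellow nose -15..4 mm, open groove, yellow rear block 11..26 mm; nose and block tops at this height.
- groove (a point): NOMINAL (as above, up to 8 mm off in x) place of the hooked bar's middle: against the post, under the nose, 2.5 mm from the post's face, 13 mm above the jaw's top. The nose's underside is 18 mm, the groove's floor 8 mm above the jaw; the mouth between nose and block is 7 mm wide for the 5 mm bar. On top of nose or block the bar's middle is 23.5 mm above the jaw.
- board: green circuit board, 66 x 48 x 4 mm, lying loose on two rails in the carrier beside the latch; origin centre of its underside
- rack: fixed black rack 110 x 56 x 50 mm with syringes standing in it, up to 175 mm high; origin centre of its underside
- iron_stand: fixed black soldering iron stand, 140 x 80 mm foot, iron up to 230 mm high; origin centre of its underside
- driver: orange screwdriver lying, 150 mm long
- spool: solder spool standing on its flange, 52 mm across, 38 mm high; origin centre of its underside
- tip_tin: round tip-cleaner tin, 60 mm across, 25 mm high; origin centre of its underside
- cleaner: clear bottle with red cap, 48 mm across, 120 mm high; origin centre of its underside
- tweezers: dark steel tweezers lying, 134 x 12 x 4 mm
- parts_tray: blue three-compartment tray, 90 x 120 x 28 mm; origin centre of its underside
Mind the look-alikes: they are no part of the job. What is shaped like the carrier but orange is not meant.

How it is judged:
By the outcome, as a careful person would: the job done as asked, in the order asked, and still so for the second after the job is handed in, with the robot touching nothing.
It also fails if it takes over 72 s, if anything falls off the work surface, if the arm or the gripper's body presses on something with over 40 N, if the wrist force passes 120 N, or if a joint passes its speed limit or range.

## Working session

There is one attempt and no reset: what is moved stays moved. The work goes in short steps, Python scripts to look and compute and a tool call to move; the robot and the scene stay as the last step left them, time stands still between calls to the robot, and variables do not carry over. Pictures are saved under pics/ and viewed, and the job is handed in when it is done.

Besides the shell and the picture viewer there is one more tool, called after "Call:" by a JSON object that holds its "op" and its "data". drive_tool: Moves the arm, as the interface text tells. Scaled input: -1 to 1 covers 0.1 m each way for a shift and 90 degrees each way for a turn. Its arguments: {"type":"object","properties":{"rows":{"type":"array","items":{"type":"array","items":{"type":"array","items":{"type":"number"}}}},"fingers":{"type":"number"},"force":{"type":"number"}},"required":["rows"]}

```bash
ls; mkdir -p pics; python3 - <<'E'
from rig import ctrl, viewer
import cv2,numpy as np
print(ctrl.sense()); print(ctrl.tip_reach)
for n in("scene","top","wrist"):
    im=viewer.capture(n); cv2.imwrite(f"pics/a_{n}.png",im[:,:,::-1])
    c=viewer.calibration(n); print(n,{k:np.round(v,3).tolist() if not isinstance(v,str) else v for k,v in c.items()})
E
```

```text
pics
{'time_s': 0.0, 'joints': array([-1.46540523e+00,  3.13488862e-01,  1.49838956e+00,  4.21485879e-05,
        1.33097154e+00, -2.23396873e-01]), 'dq': array([-0.00148241,  0.00084702,  0.00113216, -0.00095973, -0.00047285,
        0.0003517 ]), 'tau': array([ 1.00946470e-04, -4.12269688e+01, -2.59741491e+01, -1.97721674e-04,
        4.13898902e-03, -2.40404825e-05]), 'eef_pos': array([ 169.51189461, -496.8625549 ,  404.13293102]), 'ee_rot': array([-6.26351900e-04,  9.86518340e-01,  1.63649532e-01,  5.75031857e-05]), 'force': array([-0.33081236, -0.62698608,  0.05013245]), 'wrist_torque': array([-0.03852039, -0.00579551,  0.00165997]), 'grip_width': 0.9963655554660605}
173.4
scene {'mtx': [[368.576, 0.0, 319.811], [0.0, 368.576, 197.079], [0.0, 0.0, 1.0]], 'extrinsics': [[0.822, -0.373, 0.431, 988.979], [0.57, 0.51, -0.645, -671.946], [0.021, 0.775, 0.631, 716.91], [0.0, 0.0, 0.0, 1.0]]}
top {'mtx': [[446.816, 0.0, 328.197], [0.0, 446.816, 203.183], [0.0, 0.0, 1.0]], 'extrinsics': [[-0.008, 0.989, -0.146, 325.942], [-1.0, -0.009, -0.006, -18.39], [-0.007, 0.146, 0.989, 1340.764], [0.0, 0.0, 0.0, 1.0]]}
wrist {'mtx': [[309.707, 0.0, 314.75], [0.0, 309.707, 195.799], [0.0, 0.0, 1.0]], 'extrinsics': [[0.324, 0.905, 0.276, 239.606], [-0.946, 0.31, 0.094, -473.709], [-0.0, -0.291, 0.957, 373.808], [0.0, 0.0, 0.0, 1.0]]}
```

View pics/a_scene.png

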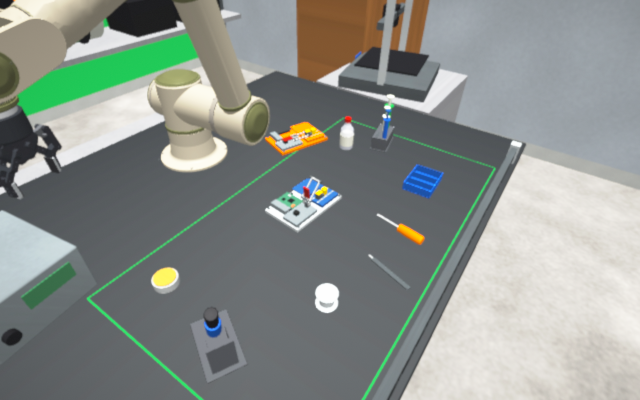

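View pics/a_top.png

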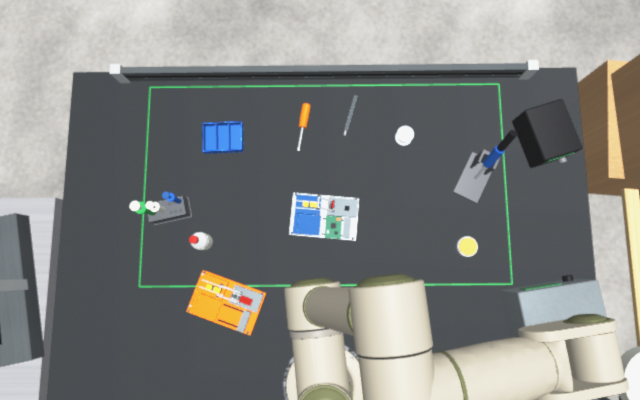

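View pics/a_wrist.png

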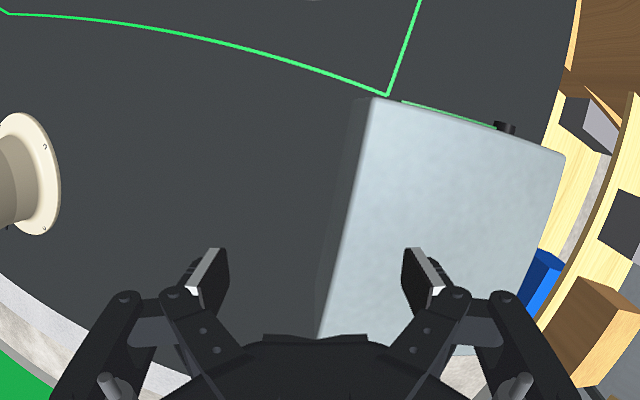

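Candidates: the aluminium/blue-jaw carrier at top pixel (325,217) and scene pixel (303,203), and the orange look-alike at top (227,302) and scene (295,138). By the description I choose the aluminium one, and I'll check it in a close crop.

```bash
python3 - <<'E'
import cv2,numpy as np
a=cv2.imread("pics/a_top.png")[185:250,280:370]; b=cv2.imread("pics/a_scene.png")[165:240,255:350]
cv2.imwrite("pics/b1.png",cv2.resize(a,None,fx=8,fy=8,interpolation=cv2.INTER_CUBIC))
cv2.imwrite("pics/b2.png",cv2.resize(b,None,fx=8,fy=8,interpolation=cv2.INTER_CUBIC))
E
```

```text
(no output)
```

View pics/b1.png

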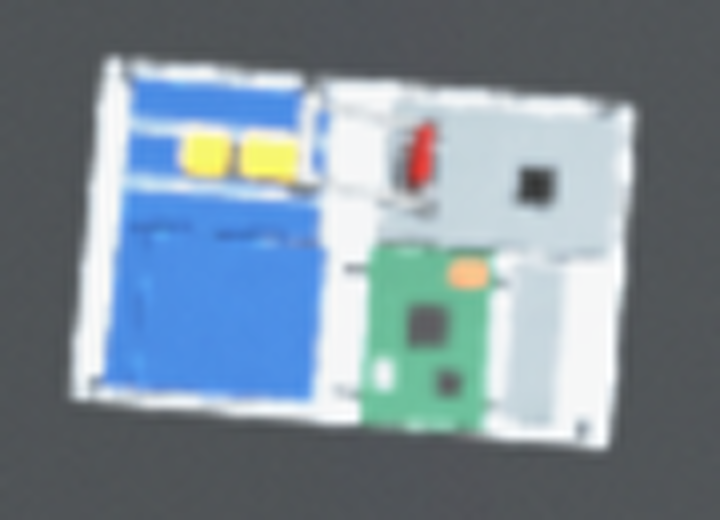

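View pics/b2.png

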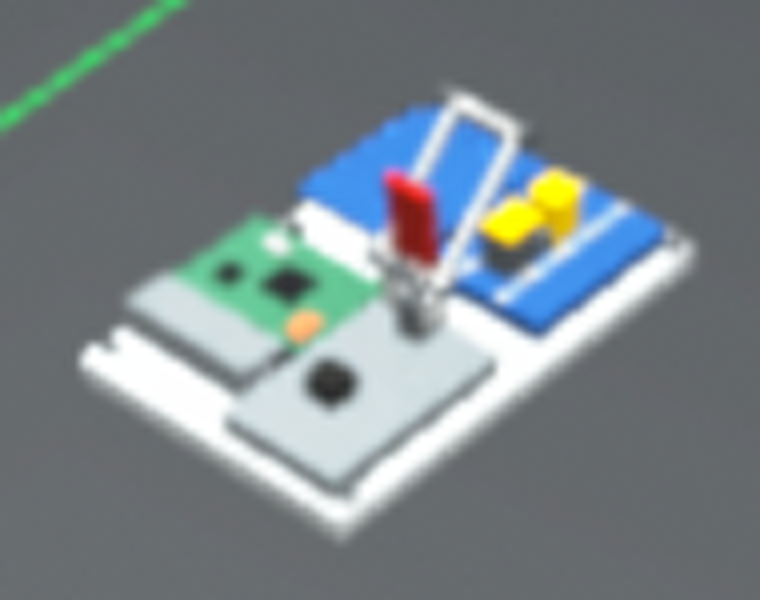

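The crop confirms it: white/aluminium plate, red lever about upright, loop raised over the blue jaw, yellow keeper at crop (240,155). Next I'll fit the carrier pose from the plate corners.

```bash
cat > h.py <<'E'
import numpy as np, cv2
from rig import ctrl, viewer
from scipy.spatial.transform import Rotation as R
def ray(c,uv):
    K=np.array(c["mtx"]);E=np.array(c["extrinsics"])
    d=np.array([(uv[0]-K[0,2])/K[0,0],-(uv[1]-K[1,2])/K[1,1],-1.])
    return E[:3,3],E[:3,:3]@(d/np.linalg.norm(d))
def wray(c,uv):
    K=np.array(c["mtx"]);E=np.array(c["extrinsics"])
    p=np.array([uv[0]-K[0,2],uv[1]-K[1,2]]);r=np.hypot(*p);t=r/K[0,0]
    d=np.array([np.sin(t)*p[0]/r,-np.sin(t)*p[1]/r,-np.cos(t)])
    return E[:3,3],E[:3,:3]@d
def onz(o,d,z): return o+d*(z-o[2])/d[2]
def proj(c,P,fish=False):
    K=np.array(c["mtx"]);E=np.array(c["extrinsics"])
    q=E[:3,:3].T@(np.array(P,float)-E[:3,3]); x,y,z=q[0],-q[1],-q[2]
    if fish:
        r=np.hypot(x,y);t=np.arctan2(r,z);return np.array([K[0,2]+K[0,0]*t*x/r,K[1,2]+K[0,0]*t*y/r])
    return np.array([K[0,2]+K[0,0]*x/z,K[1,2]+K[1,1]*y/z])
def fit2(A,B): # 2D rigid A->B
    a=A.mean(0);b=B.mean(0);H=(A-a).T@(B-b);th=np.arctan2(H[0,1]-H[1,0],H[0,0]+H[1,1])
    M=np.array([[np.cos(th),-np.sin(th)],[np.sin(th),np.cos(th)]]);t=b-M@a
    return th,t,np.linalg.norm((A@M.T+t)-B,axis=1)
E
python3 - <<'E'
from h import *
c=viewer.calibration("top")
px=np.array([[105,60],[635,105],[608,448],[72,400]])/8+[280,185]-.5+.06
W=np.array([onz(*ray(c,p),12)[:2] for p in px]); A=np.array([[118,-36],[-82,-36],[-82,92],[118,92.]])
th,t,e=fit2(A,W);print(W.round(1),th,t,e)
E
```

```text
[[ 556.8   96.1]
 [ 537.8 -103.5]
 [ 409.   -91.2]
 [ 428.6  107.9]] 1.475036470170688 [509.20570684 -18.27456063] [0.60166186 0.61323275 0.76500312 0.34201645]
```

Call:
{"op": "drive_tool", "data": {"rows": [[[0.35, 0.5, 0, 0, 0, 0.07], [0.7, 1, 0, 0, 0, 0.15], [0.7, 1, 0, 0, 0, 0.15]]]}}

```text
time_s: 0.52
eef_pos: [241.1, -394.4, 404.5]
ee_rot: [-0.001, 0.96, 0.281, 0.0]
force: [0.0, 0.1, 0.0]
grip_width: 1.004
```

Call:
{"op": "drive_tool", "data": {"rows": [[[0.35, 0.5, 0, 0, 0, 0.07], [0.7, 1, 0, 0, 0, 0.15], [0.7, 1, 0, 0, 0, 0.15]]]}}

```text
time_s: 0.9
eef_pos: [312.3, -292.5, 404.7]
ee_rot: [-0.001, 0.919, 0.394, 0.0]
force: [0.2, -0.5, 0.3]
grip_width: 1.003
```

Call:
{"op": "drive_tool", "data": {"rows": [[[0.35, 0.5, 0, 0, 0, 0.07], [0.7, 1, 0, 0, 0, 0.15], [0.7, 1, 0, 0, 0, 0.15]]]}}

```text
time_s: 1.27
eef_pos: [383.6, -191.1, 404.6]
ee_rot: [-0.001, 0.865, 0.501, 0.0]
force: [-0.5, -0.0, -0.5]
grip_width: 0.996
```

Call:
{"op": "drive_tool", "data": {"rows": [[[0.35, 0.5, 0, 0, 0, 0.07], [0.7, 1, 0, 0, 0, 0.15], [0.7, 1, 0, 0, 0, 0.15]]]}}

```text
time_s: 1.65
eef_pos: [454.7, -90.4, 404.2]
ee_rot: [-0.001, 0.8, 0.6, 0.0]
force: [-0.3, -0.7, -0.7]
grip_width: 1.007
```

Call:
{"op": "drive_tool", "data": {"rows": [[[0.3, 0.4, -0.2, 0, 0, 0.07], [0.55, 0.85, -0.4, 0, 0, 0.12], [0.55, 0.85, -0.4, 0, 0, 0.12], [0.55, 0.85, -0.4, 0, 0, 0.12]]]}}

```text
time_s: 2.15
eef_pos: [509.7, -7.5, 364.3]
ee_rot: [-0.001, 0.741, 0.672, -0.0]
force: [-1.3, 0.0, 0.1]
grip_width: 0.999
```

```bash
python3 - <<'E'
from h import *
s=ctrl.sense();print(s["eef_pos"],s["ee_rot"],s["force"],s["wrist_torque"],ctrl.tip_reach)
for n in("wrist","top","scene"):
    im=viewer.capture(n)[:,:,::-1]; cv2.imwrite(f"pics/c_{n}.png",im)
E
```

```text
[509.71739572  -7.54822135 364.33696994] [-5.41939495e-04  7.40996140e-01  6.71509000e-01 -2.99988880e-04] [-1.33203147  0.03405172  0.07945873] [ 0.01927998 -0.06557978  0.0363349 ] 173.4
```

View pics/c_wrist.png

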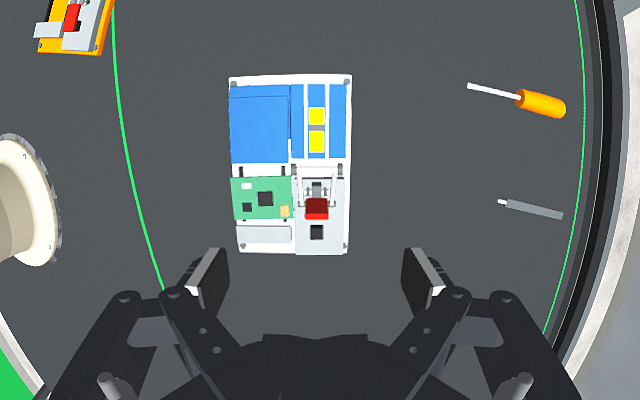

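```bash
python3 - <<'E'
from h import *
a=cv2.imread("pics/c_wrist.png")[65:265,220:360]
cv2.imwrite("pics/c1.png",cv2.resize(a,None,fx=4,fy=3,interpolation=cv2.INTER_CUBIC))
a=cv2.imread("pics/c_wrist.png")[165:255,285:355]
cv2.imwrite("pics/c1.png",cv2.resize(a,None,fx=6,fy=6,interpolation=cv2.INTER_CUBIC))
a=cv2.imread("pics/c_scene.png")[165:240,255:350]
cv2.imwrite("pics/c2.png",cv2.resize(a,None,fx=8,fy=8,interpolation=cv2.INTER_CUBIC))
# project expected points
c=viewer.calibration("wrist"); th=1.475;o=np.array([509.2,-18.3])
M=np.array([[np.cos(th),-np.sin(th)],[np.sin(th),np.cos(th)]])
for P in [(118,-36,12),(-82,-36,12),(-82,92,12),(118,92,12)]:
    w=M@np.array(P[:2])+o; print(P,proj(c,[*w,P[2]],True).round(1))
E
```

```text
(118, -36, 12) [350.6  72.8]
(-82, -36, 12) [346.2 251.8]
(-82, 92, 12) [238.1 250.9]
(118, 92, 12) [227.4  75.5]
```

View pics/c1.png

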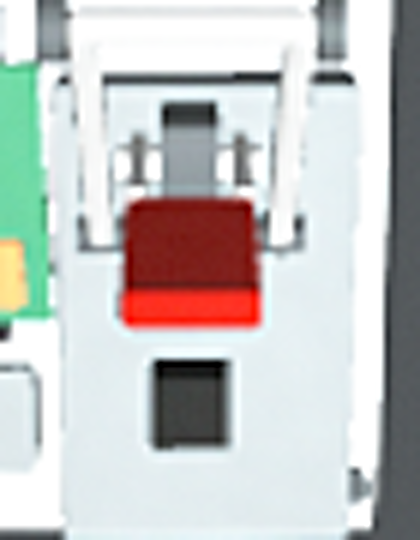

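View pics/c2.png

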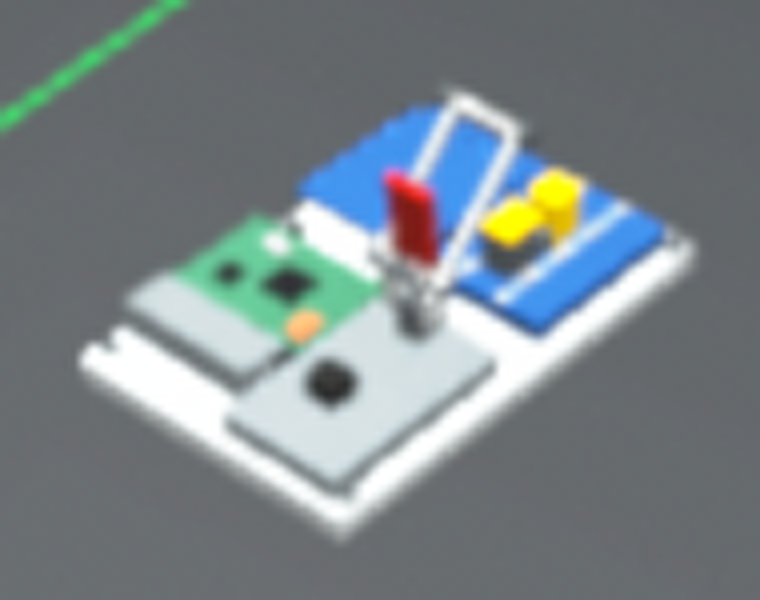

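```bash
python3 - <<'E'
from h import *
from scipy.optimize import least_squares
cw=viewer.calibration("wrist");ct=viewer.calibration("top");cs=viewer.calibration("scene")
th=1.475;o=np.array([509.2,-18.3])
# refit by wrist with measured corners via plate mask
im=cv2.imread("pics/c_wrist.png");
px=[(352,74),(349,253.5),(239,253),(229,77)]
W=np.array([onz(*wray(cw,p),12)[:2] for p in px]); A=np.array([[118,-36],[-82,-36],[-82,92],[118,92.]])
print(W.round(1),fit2(A,W))
def loc(w,th,o):
    M=np.array([[np.cos(th),-np.sin(th)],[np.sin(th),np.cos(th)]]); return np.r_[M.T@(w[:2]-o),w[2]]
def tri(rs):
    S=sum(np.eye(3)-np.outer(d,d) for _,d in rs);b=sum((np.eye(3)-np.outer(d,d))@oo for oo,d in rs);p=np.linalg.solve(S,b)
    return p,[np.linalg.norm((np.eye(3)-np.outer(d,d))@(p-oo)).round(1) for oo,d in rs]
def pt(n,x,y,f,x0,y0): return ((x+.5)/f+x0-.5,(y+.5)/f+y0-.5)
rw=wray(cw,(317,169));rt=ray(ct,pt(0,310,125,8,280,185));rs=ray(cs,pt(0,488,112,8,255,165))
for S in ([rw,rt,rs],[rw,rs],[rt,rs],[rw,rt]):
    p,e=tri(S);print(p.round(1),e,loc(p,th,o).round(1))
# lever end: wrist red top strip (190,305)/6 ; scene (410,178)
p,e=tri([wray(cw,pt(0,190,307,6,285,165)),ray(cs,pt(0,410,180,8,255,165))]);print("lever",p.round(1),e,loc(p,th,o).round(1))
E
```

```text
[[ 557.7   94.3]
 [ 540.3 -106.1]
 [ 410.3  -94. ]
 [ 430.5  106.1]] (np.float64(1.4778602128357565), array([510.90364334, -20.43606578]), array([0.62073815, 1.33578005, 1.42627323, 0.52361722]))
[514.7  16.1 103.5] [np.float64(1.5), np.float64(2.4), np.float64(1.7)] [ 34.8  -2.2 103.5]
[513.1  16.5 102.2] [np.float64(0.5), np.float64(0.5)] [ 35.   -0.5 102.2]
[515.6  15.1 104.6] [np.float64(1.8), np.float64(1.8)] [ 33.8  -3.2 104.6]
[515.   17.1 108.3] [np.float64(1.7), np.float64(1.7)] [ 35.8  -2.4 108.3]
lever [508.7 -24.   95.2] [np.float64(0.4), np.float64(0.4)] [-5.7 -0.1 95.2]
```

Call:
{"op": "drive_tool", "data": {"rows": [[[0.04, 0.23, -0.3, 0, 0, 0], [0.04, 0.23, -0.7, 0, 0, 0], [0.04, 0.23, -1, 0, 0, 0], [0.04, 0.23, -1, 0, 0, 0], [0.04, 0.23, -1, 0, 0, 0]]], "force": 20}}

```text
time_s: 2.92
eef_pos: [513.9, 15.3, 266.3]
ee_rot: [0.001, 0.741, 0.671, 0.001]
force: [-1.1, 0.5, -0.4]
grip_width: 1.0
```

```bash
python3 - <<'E'
from h import *
s=ctrl.sense();print(s["eef_pos"],s["force"],ctrl.tip_reach)
for n in("wrist","scene"):
    im=viewer.capture(n)[:,:,::-1]; cv2.imwrite(f"pics/d_{n}.png",im)
a=cv2.imread("pics/d_wrist.png")[100:400,120:520]
b=cv2.imread("pics/d_scene.png")[130:240,230:360]
cv2.imwrite("pics/d1.png",cv2.resize(a,None,fx=2,fy=2,interpolation=cv2.INTER_CUBIC))
cv2.imwrite("pics/d2.png",cv2.resize(b,None,fx=5,fy=5,interpolation=cv2.INTER_CUBIC))
E
```

```text
[513.8782078   15.30120516 266.3385382 ] [-1.08870322  0.50333953 -0.35293487] 173.4
```

View pics/d1.png

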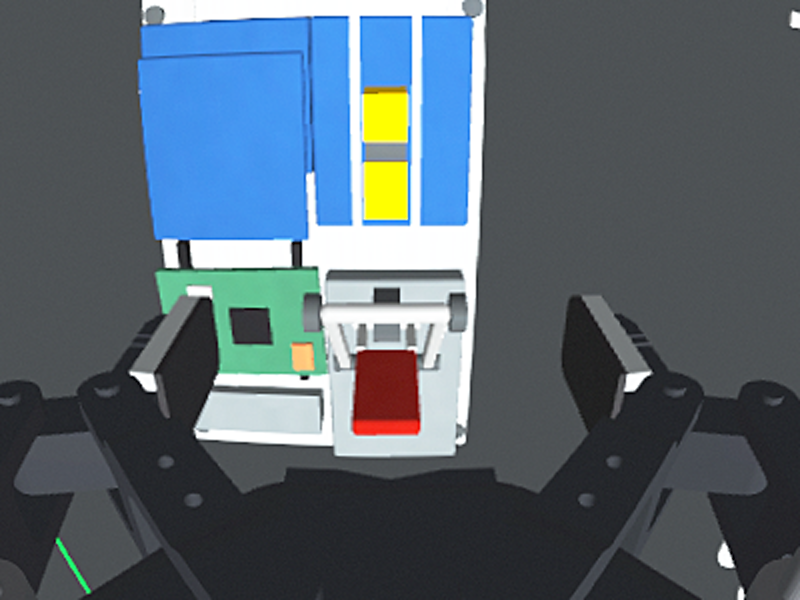

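View pics/d2.png

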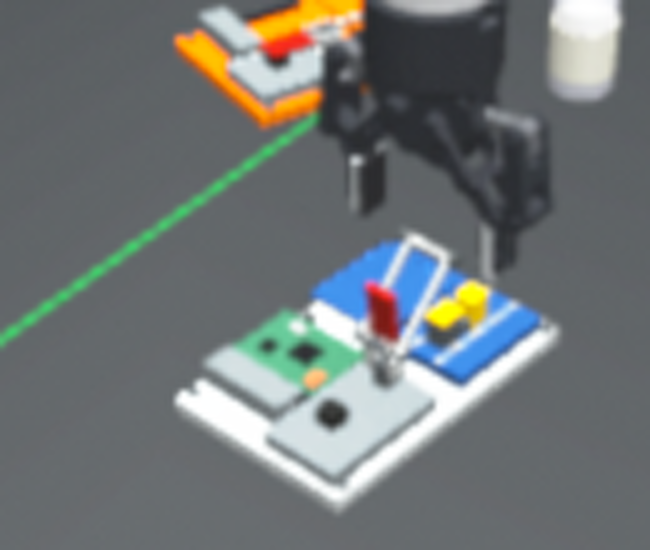

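```bash
cat >> h.py <<'E'
TH=1.476;O=np.array([510.,-19.4])
def loc(w):
    M=np.array([[np.cos(TH),-np.sin(TH)],[np.sin(TH),np.cos(TH)]]); return np.r_[M.T@(w[:2]-O),w[2]]
def wor(p):
    M=np.array([[np.cos(TH),-np.sin(TH)],[np.sin(TH),np.cos(TH)]]); return np.r_[M@np.array(p[:2])+O,p[2]]
E
python3 - <<'E'
from h import *
cw=viewer.calibration("wrist")
f=lambda x,y:((x+.5)/2+120-.5,(y+.5)/2+100-.5)
tcp=loc(ctrl.sense()["eef_pos"]);print("tcp",tcp.round(1))
for z in(96,100,104): print("bar",z,loc(onz(*wray(cw,f(385,314)),z)).round(1))
for n,y,z in[("post-back/nose near",220,45),("nose tip",162,45),("block face",144,45),("block far",93,45),("jaw near edge",225,24),("plate far edge",0,12)]: print(n,loc(onz(*wray(cw,f(385,y)),z)).round(1))
print("lever end",loc(onz(*wray(cw,f(387,430)),95)).round(1))
# fingertip plane
for p in((195,298),(590,297)):
  for z in(93,97,101,105): print("tip",z,loc(onz(*wray(cw,f(*p)),z)).round(1))
im=cv2.imread("pics/d_wrist.png");hsv=cv2.cvtColor(im,cv2.COLOR_BGR2HSV)
m=cv2.inRange(hsv,(25,120,150),(35,255,255));n,_,st,ct=cv2.connectedComponentsWithStats(m);print(st[1:],ct[1:])
E
```

```text
tcp [ 35.2  -0.5 266.3]
bar 96 [33.5  0.3 96. ]
bar 100 [ 35.6   0.3 100. ]
bar 104 [ 37.8   0.3 104. ]
post-back/nose near [40.9  0.5 45. ]
nose tip [60.4  0.5 45. ]
block face [66.3  0.4 45. ]
block far [82.5  0.4 45. ]
jaw near edge [31.5  0.7 24. ]
plate far edge [111.8   0.4  12. ]
lever end [-5.3  0.  95. ]
tip 93 [35.7 51.  93. ]
tip 97 [37.8 49.5 97. ]
tip 101 [ 39.8  48.1 101. ]
tip 105 [ 41.8  46.6 105. ]
tip 93 [ 35.6 -54.4  93. ]
tip 97 [ 37.6 -52.9  97. ]
tip 101 [ 39.7 -51.4 101. ]
tip 105 [ 41.7 -49.9 105. ]
[[  0  29   1   2   2]
 [ 38  60   1   1   1]
 [580 123   2   6   6]
 [618 136   2   7   7]
 [302 147  22  24 527]
 [302 181  22  29 626]] [[  0.          29.5       ]
 [ 38.          60.        ]
 [580.83333333 125.5       ]
 [618.71428571 139.        ]
 [312.4800759  158.47817837]
 [312.66773163 194.81948882]]
```

Call:
{"op": "drive_tool", "data": {"rows": [[[-0.008, 0, -0.06, 0, 0, 0], [-0.008, 0, -0.06, 0, 0, 0], [-0.008, 0, -0.06, 0, 0, 0]]]}}

```text
time_s: 3.4
eef_pos: [513.0, 15.6, 260.5]
ee_rot: [0.001, 0.741, 0.672, 0.001]
force: [-0.5, 0.6, 0.1]
grip_width: 1.004
```

Call:
{"op": "drive_tool", "data": {"rows": [[[0, 0, 0, 0, 0, 0], [0, 0, 0, 0, 0, 0], [0, 0, 0, 0, 0, 0], [0, 0, 0, 0, 0, 0], [0, 0, 0, 0, 0, 0], [0, 0, 0, 0, 0, 0]]], "fingers": -1, "force": 20}}

```text
time_s: 4.15
eef_pos: [513.0, 15.6, 260.4]
ee_rot: [0.001, 0.741, 0.672, 0.001]
force: [-0.9, 1.5, -0.0]
grip_width: 0.462
```

```bash
cat > look.py <<'E'
import sys
from h import *
p=sys.argv[1]
s=ctrl.sense();print(s["time_s"],loc(s["eef_pos"]).round(1),s["force"].round(1),s["grip_width"],ctrl.tip_reach)
for n in("wrist","scene"):
    im=viewer.capture(n)[:,:,::-1]; cv2.imwrite(f"pics/{p}_{n}.png",im)
a=cv2.imread(f"pics/{p}_wrist.png")[100:400,120:520]
b=cv2.imread(f"pics/{p}_scene.png")[140:240,240:350]
cv2.imwrite(f"pics/{p}1.png",cv2.resize(a,None,fx=2,fy=2,interpolation=cv2.INTER_CUBIC))
cv2.imwrite(f"pics/{p}2.png",cv2.resize(b,None,fx=6,fy=6,interpolation=cv2.INTER_CUBIC))
E
python3 look.py e
```

```text
4.15 [ 35.1   0.3 260.4] [-0.9  1.5 -0. ] 0.4619388813844708 173.4
```

View pics/e1.png

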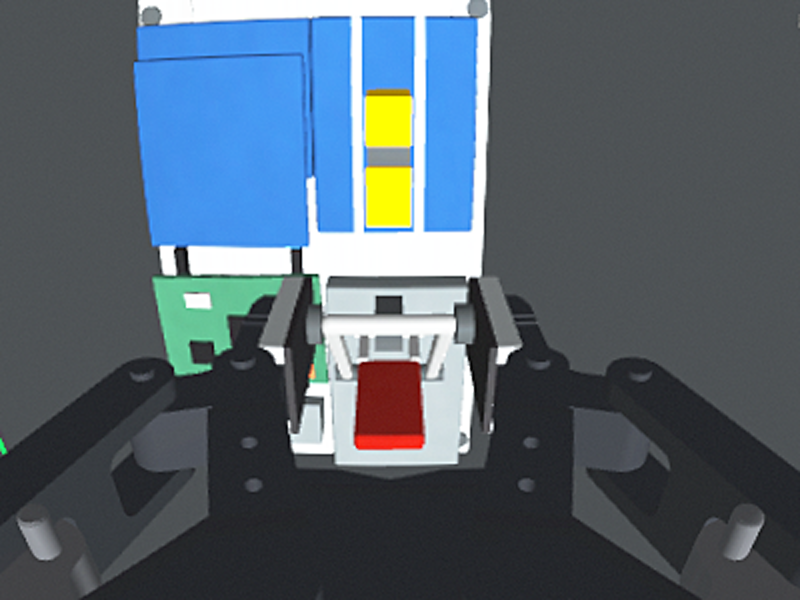

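View pics/e2.png

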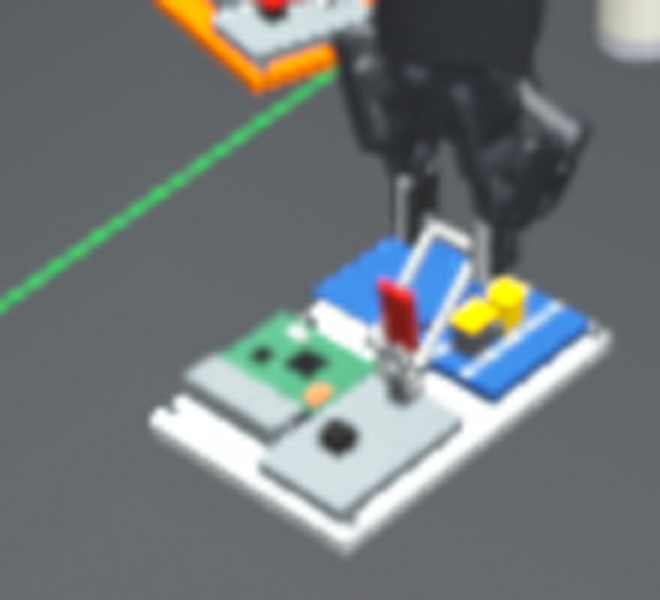

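```bash
python3 - <<'E'
from h import *
cw=viewer.calibration("wrist")
f=lambda x,y:((x+.5)/2+120-.5,(y+.5)/2+100-.5)
for p in((308,279),(471,279),(300,430),(290,345)):
  o,d=wray(cw,f(*p));lo=loc(o);ld=loc(o+d)-lo
  for nm,i,v in(("x46",0,46),("x24",0,24),("y20",1,20 if p[0]<390 else -20)): print(p,nm,(lo+ld*(v-lo[i])/ld[i]).round(1))
for p in((388,325),):
  for z in(96,98,100,102):print(z,loc(onz(*wray(cw,f(*p)),z)).round(1))
print(ctrl.sense()["grip_width"])
E
```

```text
(308, 279) x46 [46.  19.6 95.8]
(308, 279) x24 [24.  26.4 48.7]
(308, 279) y20 [44.7 20.  93. ]
(471, 279) x46 [ 46.  -19.4  96.1]
(471, 279) x24 [ 24.  -26.3  49.1]
(471, 279) y20 [ 44.2 -20.   92.2]
(300, 430) x46 [ 46.   14.3 152.9]
(300, 430) x24 [ 24.   19.2 125.8]
(300, 430) y20 [ 20.5  20.  121.5]
(290, 345) x46 [ 46.   19.5 126.6]
(290, 345) x24 [24.  26.3 90.2]
(290, 345) y20 [ 44.4  20.  123.9]
96 [33.6  0.5 96. ]
98 [34.7  0.5 98. ]
100 [ 35.8   0.5 100. ]
102 [ 36.9   0.5 102. ]
0.4595010140952027
```

Call:
{"op": "drive_tool", "data": {"rows": [[[0, 0, 0.0, 0, 0, 0], [0, 0, 0.0, 0, 0, 0], [0.005, 0.05, -0.05, 0, 0, 0], [0.01, 0.1, -0.1, 0, 0, 0], [0.015, 0.16, -0.16, 0, 0, 0], [0.02, 0.22, -0.22, 0, 0, 0], [0.027, 0.28, -0.27, 0, 0, 0], [0.027, 0.28, -0.33, 0, 0, 0], [0.027, 0.28, -0.33, 0, 0, 0]]], "force": 30}}

```text
time_s: 5.38
eef_pos: [515.7, 43.9, 227.1]
ee_rot: [0.001, 0.741, 0.672, 0.001]
force: [-1.8, 2.6, 3.8]
grip_width: 0.456
```

```bash
python3 look.py f
```

```text
5.375 [ 63.6   0.3 227.1] [-1.8  2.6  3.8] 0.4562769348067568 173.4
```

View pics/f1.png

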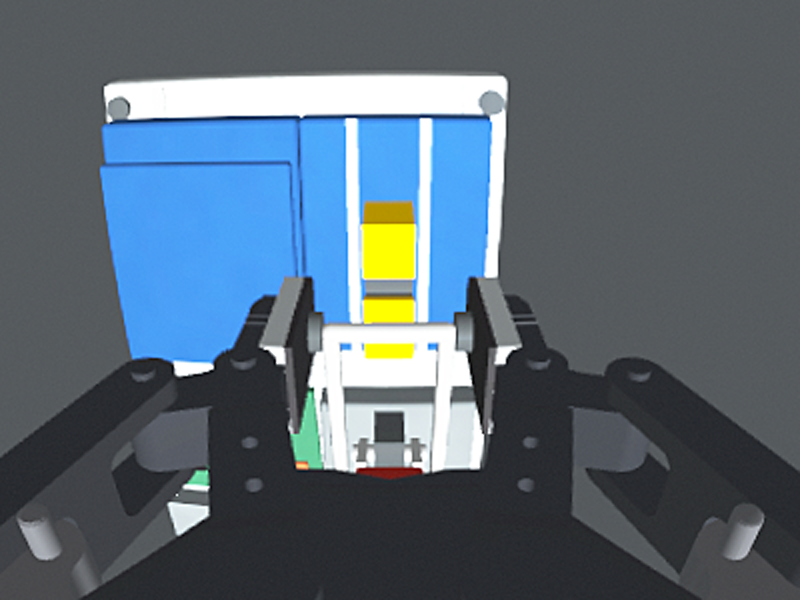

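View pics/f2.png

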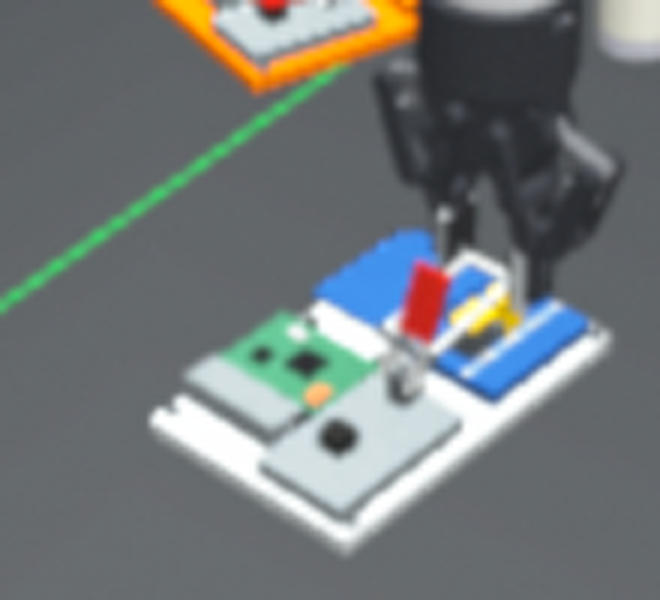

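```bash
python3 - <<'E'
from h import *
cw=viewer.calibration("wrist")
im=cv2.imread("pics/f_wrist.png")
print("col 313:",[(r,im[r,313].tolist()) for r in range(196,282)if r<206 or 208<r<222 or 230<r<252 or r>268][:60])
f=lambda y:(313,y)
E
```

```text
col 313: [(196, [251, 169, 80]), (197, [251, 169, 79]), (198, [253, 168, 73]), (199, [255, 169, 77]), (200, [184, 160, 128]), (201, [85, 149, 175]), (202, [0, 146, 184]), (203, [0, 148, 183]), (204, [0, 150, 182]), (205, [0, 147, 180]), (209, [0, 148, 181]), (210, [0, 142, 177]), (211, [0, 131, 168]), (212, [0, 248, 255]), (213, [0, 255, 255]), (214, [0, 255, 255]), (215, [0, 255, 255]), (216, [0, 255, 255]), (217, [0, 255, 255]), (218, [0, 255, 255]), (219, [0, 255, 255]), (220, [0, 255, 255]), (221, [0, 255, 255]), (231, [0, 255, 255]), (232, [0, 255, 255]), (233, [0, 255, 255]), (234, [0, 255, 255]), (235, [0, 255, 255]), (236, [0, 255, 255]), (237, [0, 255, 255]), (238, [0, 255, 255]), (239, [156, 236, 255]), (240, [167, 141, 128]), (241, [159, 150, 141]), (242, [157, 152, 143]), (243, [160, 157, 147]), (244, [165, 161, 152]), (245, [171, 166, 156]), (246, [139, 129, 119]), (247, [77, 88, 94]), (248, [34, 116, 139]), (249, [0, 145, 187]), (250, [0, 250, 255]), (251, [0, 255, 255]), (269, [255, 254, 254]), (270, [255, 254, 253]), (271, [208, 255, 255]), (272, [0, 255, 255]), (273, [0, 255, 255]), (274, [0, 255, 255]), (275, [0, 255, 255]), (276, [0, 255, 255]), (277, [0, 255, 255]), (278, [0, 255, 255]), (279, [177, 255, 255]), (280, [255, 255, 255]), (281, [255, 255, 255])]
```

```bash
python3 - <<'E'
from h import *
cw=viewer.calibration("wrist")
for n,r in(("block far",211.6),("block face",239.6),("nose tip",249.6),("nose near",279.3)): print(n,loc(onz(*wray(cw,(313,r)),45)).round(2))
im=cv2.imread("pics/f_wrist.png"); g=cv2.cvtColor(im,cv2.COLOR_BGR2GRAY); print(im[255:275,300].tolist())
for r in(260,262,264,266,268):
  for z in(64,66,68): print(r,loc(onz(*wray(cw,(313,r)),z)).round(1))
print(loc(ctrl.sense()["eef_pos"]))
E
```

```text
block far [81.87  0.75 45.  ]
block face [65.76  0.82 45.  ]
nose tip [59.69  0.85 45.  ]
nose near [40.35  0.94 45.  ]
[[255, 210, 140], [255, 211, 141], [255, 212, 161], [255, 213, 167], [255, 228, 190], [255, 236, 209], [220, 194, 184], [142, 144, 142], [215, 214, 211], [239, 237, 237], [251, 251, 250], [255, 255, 255], [255, 255, 255], [255, 255, 255], [255, 255, 255], [255, 255, 255], [252, 241, 229], [251, 236, 224], [254, 245, 241], [255, 250, 248]]
260 [63.6  0.8 64. ]
260 [64.7  0.8 66. ]
260 [65.8  0.8 68. ]
262 [62.5  0.8 64. ]
262 [63.6  0.8 66. ]
262 [64.7  0.8 68. ]
264 [61.3  0.8 64. ]
264 [62.5  0.8 66. ]
264 [63.6  0.8 68. ]
266 [60.2  0.8 64. ]
266 [61.4  0.8 66. ]
266 [62.5  0.8 68. ]
268 [59.1  0.8 64. ]
268 [60.2  0.8 66. ]
268 [61.4  0.8 68. ]
[ 63.3431312    0.30399594 227.50033406]
```

```bash
python3 - <<'E'
import cv2,numpy as np
a=cv2.imread("pics/e_wrist.png")[225:320,255:375];b=cv2.imread("pics/f_wrist.png")[225:320,255:375]
cv2.imwrite("pics/ef.png",np.vstack([cv2.resize(i,None,fx=6,fy=3.1*2/2,interpolation=cv2.INTER_CUBIC) for i in(a,b)]))
cv2.imwrite("pics/ef.png",cv2.resize(np.hstack([a[:,:60],b[:,:60],a[:,60:],b[:,60:]]),None,fx=3.3,fy=3.3,interpolation=cv2.INTER_CUBIC))
E
```

```text
(no output)
```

View pics/ef.png

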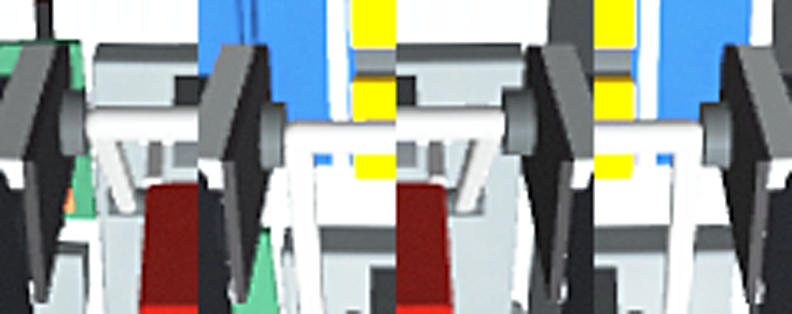

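Call:
{"op": "drive_tool", "data": {"rows": [[[0, 0.01, 0, 0, 0, 0], [0.001, 0.01, -0.05, 0, 0, 0], [0.001, 0.01, -0.1, 0, 0, 0], [0.001, 0.01, -0.14, 0, 0, 0], [0.001, 0.01, -0.15, 0, 0, 0], [0.001, 0.01, -0.15, 0, 0, 0]]], "force": 45}}

```text
time_s: 6.22
eef_pos: [515.8, 44.7, 212.5]
ee_rot: [0.001, 0.741, 0.671, 0.001]
force: [-2.5, 2.1, 4.0]
grip_width: 0.449
```

```bash
python3 look.py g; python3 - <<'E'
import cv2,numpy as np
a=cv2.imread("pics/g_wrist.png")[190:310,255:375]
cv2.imwrite("pics/gz.png",cv2.resize(a,None,fx=5,fy=5,interpolation=cv2.INTER_CUBIC))
E
```

```text
6.225 [ 64.3   0.3 212.5] [-2.5  2.1  4. ] 0.44894913855924934 173.4
```

View pics/gz.png

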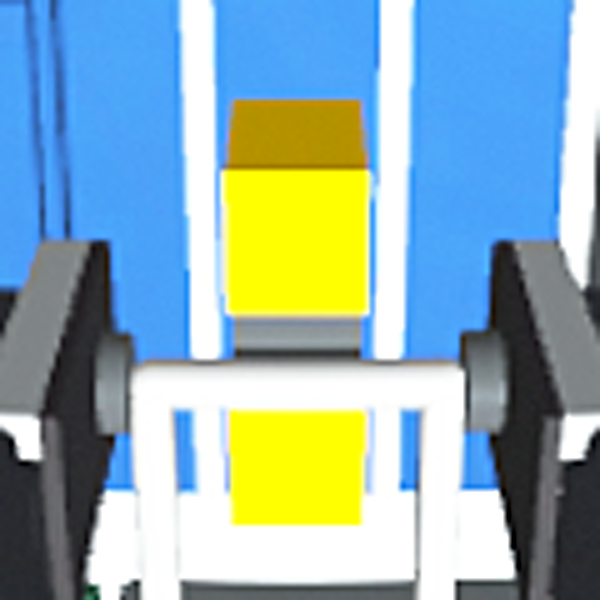

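View pics/g2.png

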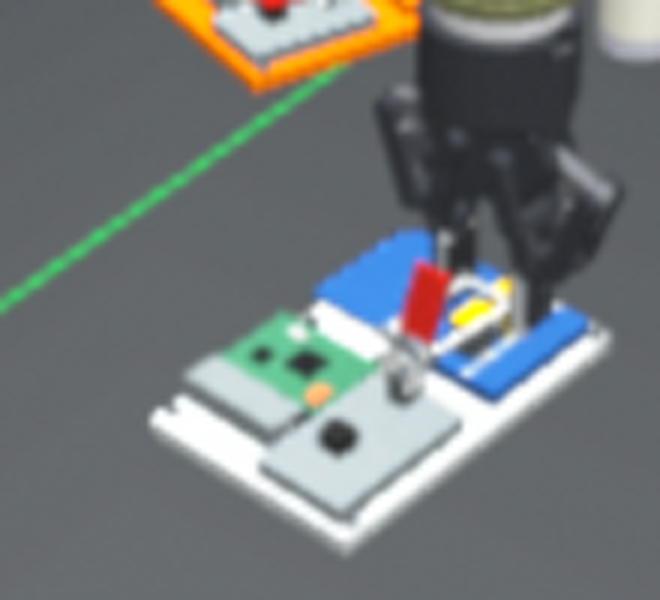

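```bash
python3 - <<'E'
from h import *
cw=viewer.calibration("wrist")
for n,y in(("block far",168),("block face",315),("nose near",523)): print(n,loc(onz(*wray(cw,(313,(y+.5)/5+189.5)),45)).round(2))
for z in(50,51,52,53,54): print("bar",z,loc(onz(*wray(cw,(313,(385+.5)/5+189.5)),z)).round(1))
print("tcp",loc(ctrl.sense()["eef_pos"]))
E
```

```text
block far [82.32  0.72 45.  ]
block face [66.52  0.79 45.  ]
nose near [41.21  0.91 45.  ]
bar 50 [61.3  0.8 50. ]
bar 51 [61.9  0.8 51. ]
bar 52 [62.5  0.8 52. ]
bar 53 [63.1  0.8 53. ]
bar 54 [63.7  0.8 54. ]
tcp [ 64.28260319   0.28804216 212.58465358]
```

Call:
{"op": "drive_tool", "data": {"rows": [[[0.001, 0.008, -0.01, 0, 0, 0], [0.001, 0.008, -0.02, 0, 0, 0], [0.001, 0.008, -0.03, 0, 0, 0], [0.001, 0.008, -0.04, 0, 0, 0]]]}}

```text
time_s: 6.82
eef_pos: [515.9, 45.5, 208.5]
ee_rot: [0.001, 0.741, 0.671, 0.001]
force: [-2.3, 0.5, 4.5]
grip_width: 0.452
```

Call:
{"op": "drive_tool", "data": {"rows": [[[0, 0, -0.01, 0, 0, 0], [0, 0, -0.015, 0, 0, 0]]]}}

```text
time_s: 7.08
eef_pos: [515.9, 45.5, 206.9]
ee_rot: [0.001, 0.741, 0.672, 0.001]
force: [-3.2, 1.4, 3.2]
grip_width: 0.447
```

Call:
{"op": "drive_tool", "data": {"rows": [[[0, 0, -0.01, 0, 0, 0], [0, 0, -0.015, 0, 0, 0]]]}}

```text
time_s: 7.32
eef_pos: [515.9, 45.5, 205.4]
ee_rot: [0.001, 0.741, 0.672, 0.001]
force: [-2.0, 1.1, 4.0]
grip_width: 0.447
```

Call:
{"op": "drive_tool", "data": {"rows": [[[0, 0, -0.01, 0, 0, 0], [0, 0, -0.015, 0, 0, 0]]]}}

```text
time_s: 7.58
eef_pos: [515.9, 45.5, 203.8]
ee_rot: [0.001, 0.741, 0.671, 0.001]
force: [-3.4, 0.5, 3.9]
grip_width: 0.447
```

Call:
{"op": "drive_tool", "data": {"rows": [[[0, 0, -0.01, 0, 0, 0], [0, 0, -0.02, 0, 0, 0], [0, 0, -0.03, 0, 0, 0]]]}}

```text
time_s: 7.95
eef_pos: [515.9, 45.5, 200.7]
ee_rot: [0.001, 0.741, 0.671, 0.001]
force: [-1.6, 0.5, 3.3]
grip_width: 0.45
```

```bash
python3 look.py i; python3 - <<'E'
import cv2,numpy as np
a=cv2.imread("pics/i_wrist.png")[190:310,255:375]
cv2.imwrite("pics/iz.png",cv2.resize(a,None,fx=5,fy=5,interpolation=cv2.INTER_CUBIC))
E
```

```text
7.95 [ 65.2   0.3 200.7] [-1.6  0.5  3.3] 0.4502619522849044 173.4
```

View pics/iz.png

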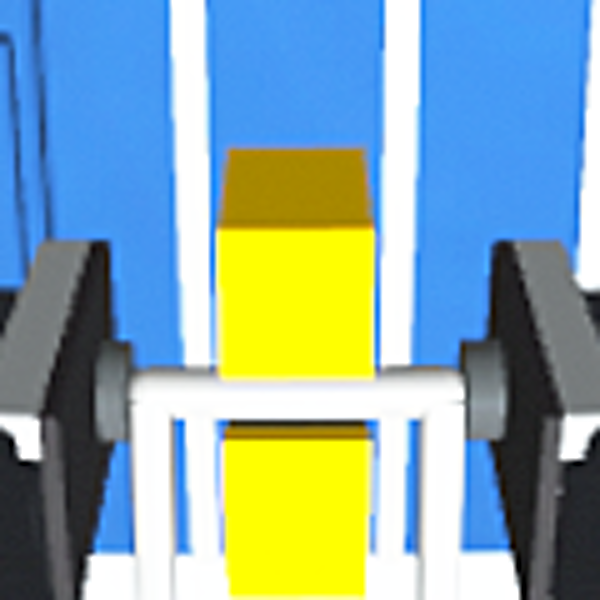

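View pics/i2.png

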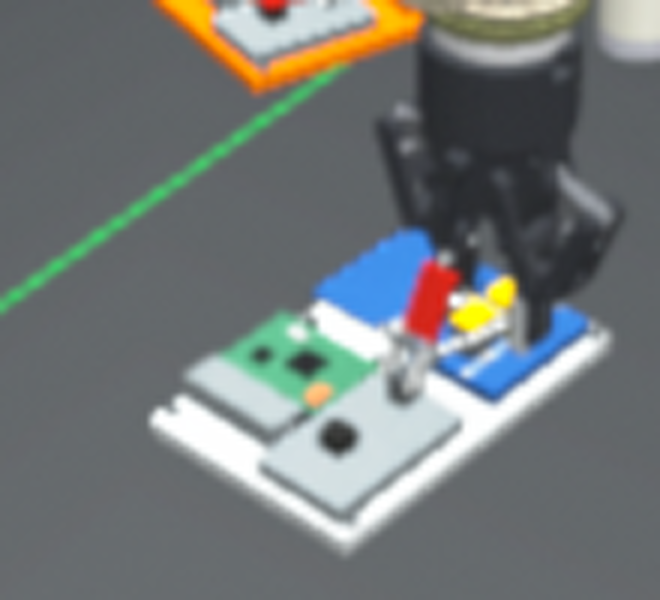

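```bash
python3 - <<'E'
from h import *
cw=viewer.calibration("wrist")
for z in(38,39,40,41,42): print("bar",z,loc(onz(*wray(cw,(313,(395+.5)/5+189.5)),z)).round(1))
print("nose tip",loc(onz(*wray(cw,(313,(440+.5)/5+189.5)),45)).round(2))
E
```

```text
bar 38 [61.   0.8 38. ]
bar 39 [61.6  0.8 39. ]
bar 40 [62.2  0.8 40. ]
bar 41 [62.8  0.7 41. ]
bar 42 [63.4  0.7 42. ]
nose tip [60.16  0.75 45.  ]
```

Call:
{"op": "drive_tool", "data": {"rows": [[[0, 0, -0.01, 0, 0, 0], [0, 0, -0.02, 0, 0, 0], [0, 0, -0.025, 0, 0, 0]]]}}

```text
time_s: 8.43
eef_pos: [515.9, 45.5, 198.1]
ee_rot: [0.001, 0.741, 0.672, 0.001]
force: [-2.9, 1.1, 4.5]
grip_width: 0.447
```

Call:
{"op": "drive_tool", "data": {"rows": [[[0, 0, -0.01, 0, 0, 0], [0, 0, -0.015, 0, 0, 0]]]}}

```text
time_s: 8.68
eef_pos: [515.9, 45.5, 196.6]
ee_rot: [0.001, 0.741, 0.672, 0.001]
force: [-2.5, 0.3, 4.4]
grip_width: 0.446
```

Call:
{"op": "drive_tool", "data": {"rows": [[[0, 0, -0.005, 0, 0, 0], [0, 0, -0.01, 0, 0, 0]]]}}

```text
time_s: 8.93
eef_pos: [516.0, 45.5, 196.2]
ee_rot: [0.001, 0.741, 0.672, 0.001]
force: [-5.7, 1.1, 15.5]
grip_width: 0.45
```

Call:
{"op": "drive_tool", "data": {"rows": [[[0, 0, -0.005, 0, 0, 0], [0, 0, -0.01, 0, 0, 0]]]}}

```text
time_s: 9.18
eef_pos: [516.0, 45.6, 196.2]
ee_rot: [0.001, 0.741, 0.672, 0.001]
force: [-8.1, 1.7, 20.1]
grip_width: 0.449
```

Call:
{"op": "drive_tool", "data": {"rows": [[[0, 0, 0.01, 0, 0, 0], [0, 0, 0.025, 0, 0, 0], [0, 0, 0.025, 0, 0, 0]]]}}

```text
time_s: 9.55
eef_pos: [516.0, 45.6, 198.6]
ee_rot: [0.001, 0.741, 0.672, 0.001]
force: [-2.1, 1.7, 3.0]
grip_width: 0.449
```

Call:
{"op": "drive_tool", "data": {"rows": [[[-0.001, -0.01, 0, 0, 0, 0], [-0.002, -0.02, 0, 0, 0, 0], [-0.002, -0.02, 0, 0, 0, 0]]]}}

```text
time_s: 9.93
eef_pos: [515.8, 43.5, 198.5]
ee_rot: [0.001, 0.741, 0.672, 0.001]
force: [-1.2, 2.2, 2.5]
grip_width: 0.443
```

Call:
{"op": "drive_tool", "data": {"rows": [[[0, -0.005, 0, 0, 0, 0], [-0.001, -0.01, 0, 0, 0, 0]]]}}

```text
time_s: 10.18
eef_pos: [515.7, 42.5, 198.5]
ee_rot: [0.001, 0.741, 0.672, 0.001]
force: [-2.7, 2.4, 2.0]
grip_width: 0.445
```

Call:
{"op": "drive_tool", "data": {"rows": [[[0, -0.005, 0, 0, 0, 0], [-0.001, -0.01, 0, 0, 0, 0]]]}}

```text
time_s: 10.42
eef_pos: [515.6, 41.4, 198.5]
ee_rot: [0.001, 0.741, 0.672, 0.001]
force: [-1.3, 4.3, 2.1]
grip_width: 0.445
```

Call:
{"op": "drive_tool", "data": {"rows": [[[0, -0.005, 0, 0, 0, 0], [-0.001, -0.01, 0, 0, 0, 0]]]}}

```text
time_s: 10.68
eef_pos: [515.5, 40.8, 198.5]
ee_rot: [0.0, 0.741, 0.672, 0.001]
force: [-0.6, 8.2, 3.0]
grip_width: 0.45
```

Call:
{"op": "drive_tool", "data": {"rows": [[[0, -0.005, 0, 0, 0, 0], [-0.001, -0.01, 0, 0, 0, 0]]]}}

```text
time_s: 10.92
eef_pos: [515.4, 40.3, 198.6]
ee_rot: [-0.0, 0.741, 0.671, 0.002]
force: [-0.2, 7.8, 2.3]
grip_width: 0.449
```

Call:
{"op": "drive_tool", "data": {"rows": [[[0, 0, 0.01, 0, 0, 0], [0, 0, 0.02, 0, 0, 0], [0, 0, 0.03, 0, 0, 0]]]}}

```text
time_s: 11.3
eef_pos: [515.3, 40.5, 200.8]
ee_rot: [-0.0, 0.741, 0.671, 0.002]
force: [4.7, 4.6, -12.9]
grip_width: 0.448
```

Call:
{"op": "drive_tool", "data": {"rows": [[[0, 0, 0.005, 0, 0, 0], [0, 0, 0.01, 0, 0, 0]]]}}

```text
time_s: 11.55
eef_pos: [515.3, 40.5, 200.9]
ee_rot: [-0.0, 0.741, 0.671, 0.002]
force: [6.5, 4.4, -15.8]
grip_width: 0.453
```

```bash
python3 look.py j; python3 - <<'E'
import cv2,numpy as np
a=cv2.imread("pics/j_wrist.png")[190:310,255:375]
cv2.imwrite("pics/jz.png",cv2.resize(a,None,fx=5,fy=5,interpolation=cv2.INTER_CUBIC))
E
```

```text
11.55 [ 60.2   0.4 200.9] [  6.5   4.4 -15.8] 0.45322120042472785 173.4
```

View pics/jz.png

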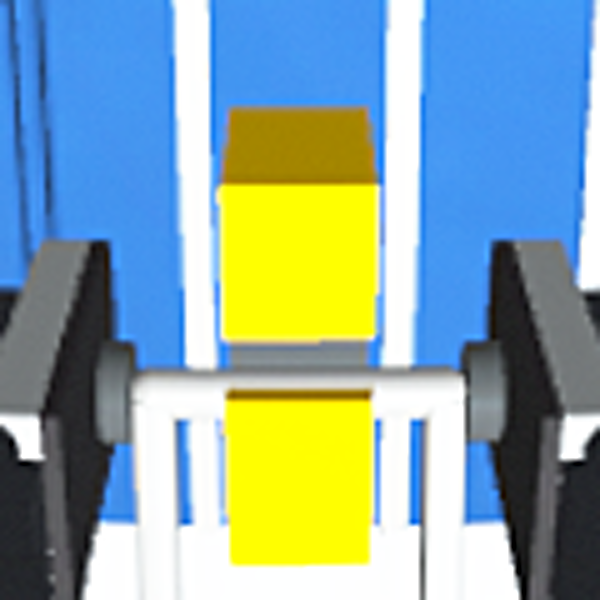

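Call:
{"op": "drive_tool", "data": {"rows": [[[0, 0, -0.01, 0, 0, 0], [0, 0.003, -0.025, 0, 0, 0], [0, 0.005, -0.03, 0, 0, 0]]]}}

```text
time_s: 12.02
eef_pos: [515.4, 40.9, 198.5]
ee_rot: [-0.0, 0.741, 0.671, 0.002]
force: [-2.5, 2.0, 6.0]
grip_width: 0.445
```

Call:
{"op": "drive_tool", "data": {"rows": [[[0, 0, 0, 0, 0, 0], [0, 0, 0, 0, 0, 0], [0, 0, 0, 0, 0, 0], [0, 0, 0, 0, 0, 0]]], "fingers": 0.3}}

```text
time_s: 12.52
eef_pos: [515.4, 40.8, 198.4]
ee_rot: [-0.0, 0.741, 0.671, 0.002]
force: [0.8, 0.2, 0.5]
grip_width: 0.647
```

Call:
{"op": "drive_tool", "data": {"rows": [[[0, 0, 0.1, 0, 0, 0], [0, 0, 0.4, 0, 0, 0], [0, 0, 0.8, 0, 0, 0], [0, 0, 1, 0, 0, 0], [0, 0, 1, 0, 0, 0]]]}}

```text
time_s: 13.15
eef_pos: [515.5, 40.9, 300.1]
ee_rot: [0.001, 0.741, 0.671, 0.003]
force: [-0.4, -1.1, -1.2]
grip_width: 0.649
```

```bash
python3 look.py k
```

```text
13.15 [6.050e+01 2.000e-01 3.001e+02] [-0.4 -1.1 -1.2] 0.6494783196717665 173.4
```

View pics/k1.png

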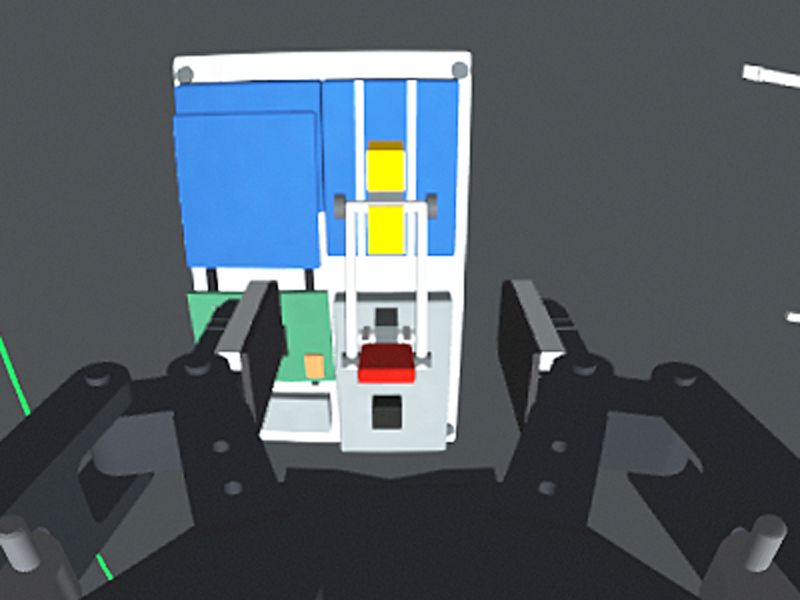

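View pics/k2.png

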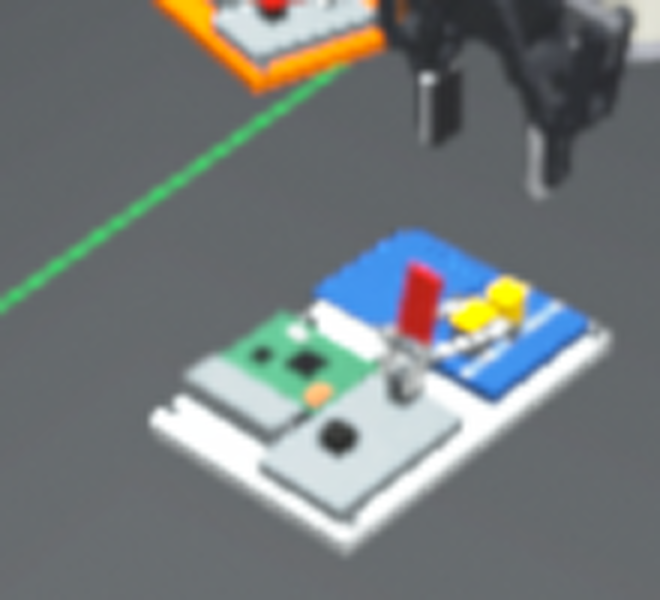

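Call:
{"op": "drive_tool", "data": {"rows": [[[0, 0, 0, 0, 0, 0], [-0.007, -0.07, 0, 0, 0, 0], [-0.015, -0.15, 0, 0, 0, 0], [-0.015, -0.15, -0.1, 0, 0, 0], [-0.015, -0.15, -0.3, 0, 0, 0], [-0.015, -0.15, -0.47, 0, 0, 0], [-0.015, -0.15, -0.47, 0, 0, 0]]], "fingers": -1, "force": 40}}

```text
time_s: 14.12
eef_pos: [513.3, 25.9, 249.5]
ee_rot: [-0.002, 0.741, 0.671, 0.001]
force: [0.2, -0.6, -0.1]
grip_width: -0.004
```

```bash
python3 look.py l
```

```text
14.125 [ 45.4   1.  249.5] [ 0.2 -0.6 -0.1] -0.003747391535729301 173.4
```

View pics/l1.png

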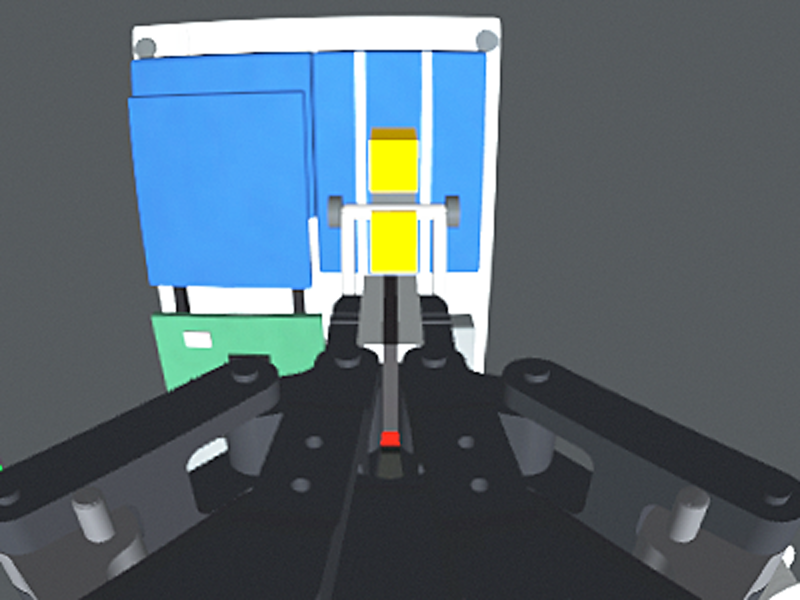

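View pics/l2.png

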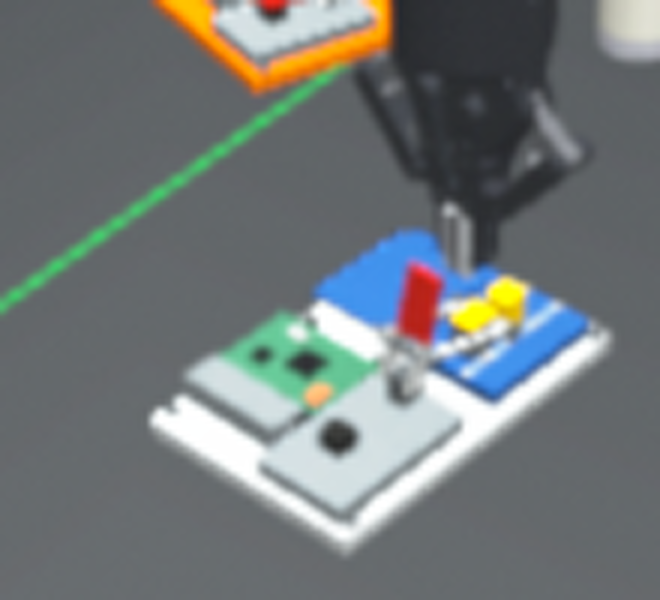

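Call:
{"op": "drive_tool", "data": {"rows": [[[-0.004, -0.04, 0, 0, 0, 0], [-0.008, -0.08, 0, 0, 0, 0], [-0.01, -0.11, 0, 0, 0, 0], [-0.012, -0.13, 0, 0, 0, 0]]]}}

```text
time_s: 14.72
eef_pos: [512.5, 12.6, 251.2]
ee_rot: [-0.0, 0.741, 0.671, 0.002]
force: [-0.3, 1.0, -0.9]
grip_width: -0.001
```

Call:
{"op": "drive_tool", "data": {"rows": [[[-0.002, -0.02, 0, 0, 0, 0], [-0.004, -0.04, 0, 0, 0, 0]]]}}

```text
time_s: 14.98
eef_pos: [512.2, 8.6, 251.3]
ee_rot: [-0.0, 0.741, 0.671, 0.002]
force: [-0.3, 3.9, 2.9]
grip_width: -0.002
```

Call:
{"op": "drive_tool", "data": {"rows": [[[-0.002, -0.02, 0, 0, 0, 0], [-0.004, -0.04, 0, 0, 0, 0]]]}}

```text
time_s: 15.22
eef_pos: [511.8, 4.6, 251.5]
ee_rot: [-0.0, 0.741, 0.671, 0.002]
force: [0.5, 3.6, 3.6]
grip_width: -0.001
```

Call:
{"op": "drive_tool", "data": {"rows": [[[-0.003, -0.03, 0, 0, 0, 0], [-0.006, -0.06, 0, 0, 0, 0], [-0.009, -0.09, 0, 0, 0, 0], [-0.011, -0.12, 0.01, 0, 0, 0], [-0.014, -0.15, 0.01, 0, 0, 0], [-0.017, -0.18, 0.01, 0, 0, 0]]]}}

```text
time_s: 15.98
eef_pos: [510.0, -13.5, 252.2]
ee_rot: [-0.001, 0.741, 0.671, 0.002]
force: [0.3, 4.1, -2.7]
grip_width: -0.001
```

Call:
{"op": "drive_tool", "data": {"rows": [[[-0.003, -0.03, 0, 0, 0, 0], [-0.006, -0.06, 0, 0, 0, 0], [-0.009, -0.09, 0, 0, 0, 0], [-0.011, -0.12, 0, 0, 0, 0], [-0.014, -0.15, 0, 0, 0, 0], [-0.017, -0.18, 0, 0, 0, 0]]]}}

```text
time_s: 16.73
eef_pos: [508.3, -31.7, 252.2]
ee_rot: [-0.001, 0.741, 0.671, 0.002]
force: [-0.6, 3.8, -0.4]
grip_width: -0.002
```

```bash
python3 look.py m
```

```text
16.725 [-12.4   0.5 252.2] [-0.6  3.8 -0.4] -0.002408984420422202 173.4
```

View pics/m1.png

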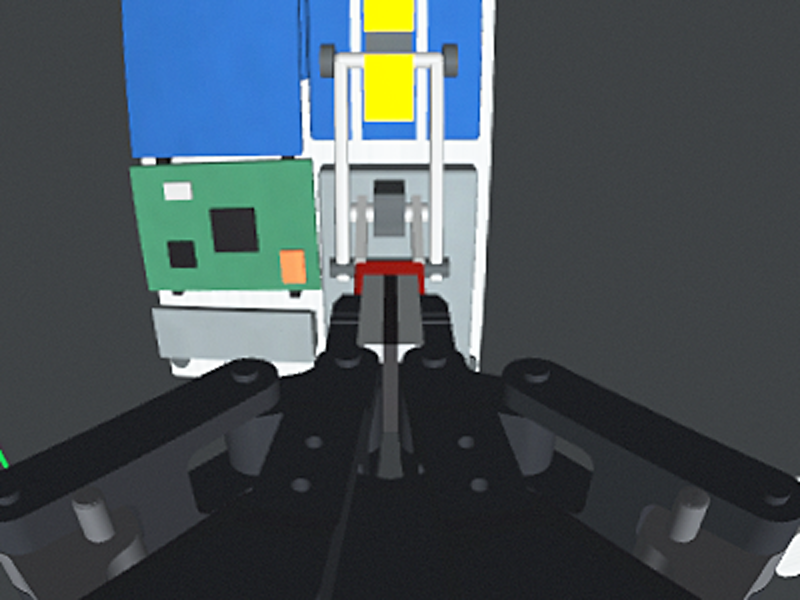

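View pics/m2.png

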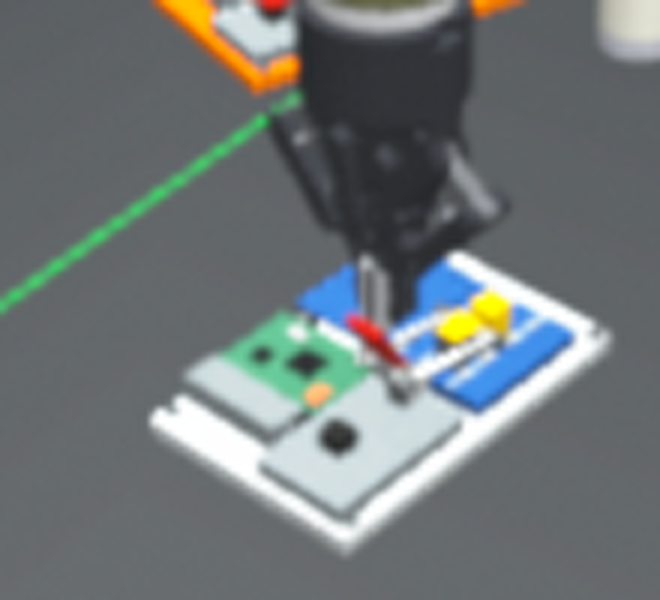

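Call:
{"op": "drive_tool", "data": {"rows": [[[-0.002, -0.025, -0.012, 0, 0, 0], [-0.005, -0.05, -0.026, 0, 0, 0], [-0.008, -0.08, -0.043, 0, 0, 0], [-0.01, -0.103, -0.065, 0, 0, 0], [-0.012, -0.125, -0.09, 0, 0, 0], [-0.014, -0.145, -0.112, 0, 0, 0]]]}}

```text
time_s: 17.58
eef_pos: [506.9, -46.7, 241.0]
ee_rot: [-0.0, 0.741, 0.671, 0.002]
force: [0.5, 0.5, 1.4]
grip_width: 0.006
```

Call:
{"op": "drive_tool", "data": {"rows": [[[-0.002, -0.018, -0.027, 0, 0, 0], [-0.003, -0.035, -0.054, 0, 0, 0], [-0.005, -0.05, -0.08, 0, 0, 0], [-0.006, -0.06, -0.1, 0, 0, 0]]]}}

```text
time_s: 18.08
eef_pos: [506.3, -52.8, 230.9]
ee_rot: [-0.0, 0.741, 0.671, 0.002]
force: [0.4, 0.1, 0.5]
grip_width: 0.002
```

```bash
python3 look.py n
```

```text
18.075 [-33.6   0.5 230.9] [0.4 0.1 0.5] 0.0018876619129757357 173.4
```

View pics/n1.png

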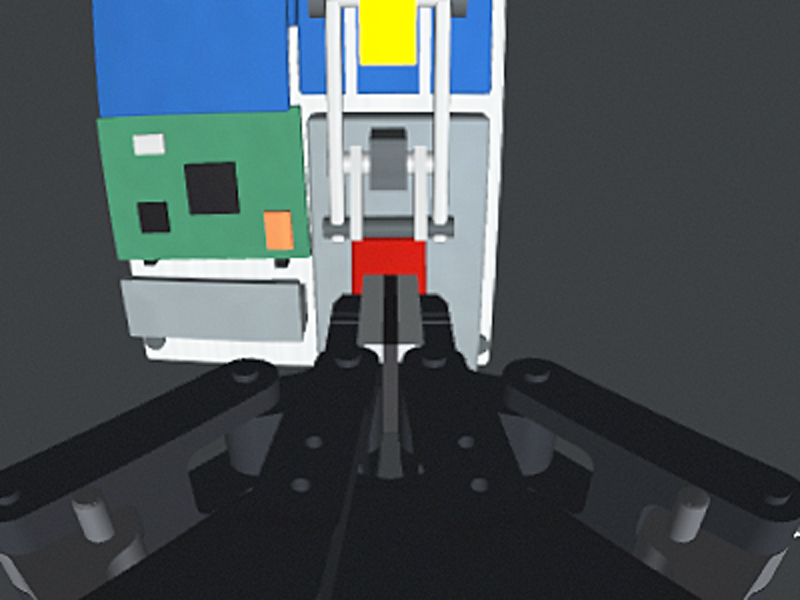

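View pics/n2.png

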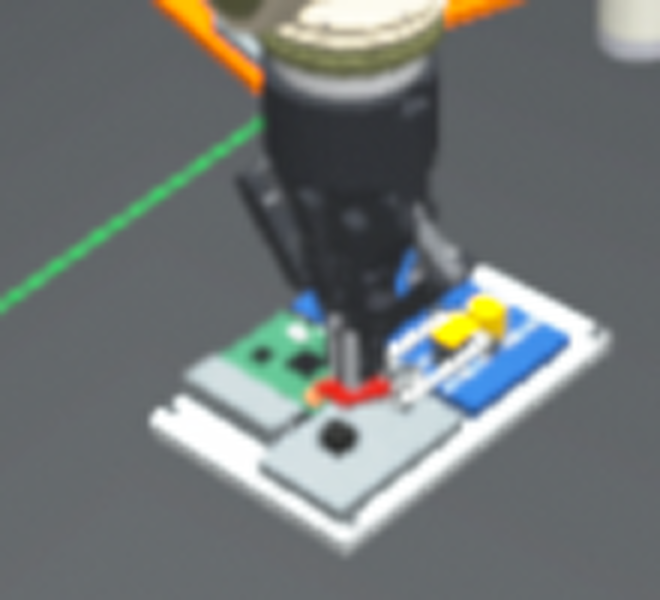

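Call:
{"op": "drive_tool", "data": {"rows": [[[-0.001, -0.008, -0.02, 0, 0, 0], [-0.001, -0.015, -0.04, 0, 0, 0], [-0.002, -0.02, -0.06, 0, 0, 0], [-0.002, -0.024, -0.08, 0, 0, 0]]]}}

```text
time_s: 18.68
eef_pos: [506.0, -55.2, 222.6]
ee_rot: [-0.0, 0.741, 0.671, 0.002]
force: [-0.1, -0.8, 0.5]
grip_width: -0.001
```

Call:
{"op": "drive_tool", "data": {"rows": [[[0, -0.003, -0.015, 0, 0, 0], [-0.001, -0.006, -0.03, 0, 0, 0]]]}}

```text
time_s: 18.92
eef_pos: [505.9, -55.8, 219.4]
ee_rot: [-0.001, 0.741, 0.671, 0.002]
force: [0.8, 0.1, 0.4]
grip_width: 0.002
```

Call:
{"op": "drive_tool", "data": {"rows": [[[0, -0.002, -0.01, 0, 0, 0], [0, -0.003, -0.02, 0, 0, 0]]]}}

```text
time_s: 19.18
eef_pos: [505.9, -56.1, 217.3]
ee_rot: [-0.001, 0.741, 0.671, 0.002]
force: [-0.8, 0.2, 0.6]
grip_width: 0.002
```

Call:
{"op": "drive_tool", "data": {"rows": [[[0, 0, -0.008, 0, 0, 0], [0, 0, -0.015, 0, 0, 0]]]}}

```text
time_s: 19.42
eef_pos: [505.9, -56.0, 215.8]
ee_rot: [-0.001, 0.741, 0.671, 0.002]
force: [-0.2, 0.0, -0.8]
grip_width: -0.001
```

Call:
{"op": "drive_tool", "data": {"rows": [[[0, 0, -0.005, 0, 0, 0], [0, 0, -0.01, 0, 0, 0]]]}}

```text
time_s: 19.68
eef_pos: [505.9, -56.0, 214.8]
ee_rot: [-0.001, 0.741, 0.671, 0.002]
force: [0.7, -0.6, 0.3]
grip_width: -0.003
```

Call:
{"op": "drive_tool", "data": {"rows": [[[0, 0, -0.005, 0, 0, 0], [0, 0, -0.01, 0, 0, 0]]]}}

```text
time_s: 19.92
eef_pos: [506.0, -56.1, 214.0]
ee_rot: [-0.0, 0.741, 0.671, 0.002]
force: [-1.6, -0.1, 4.6]
grip_width: 0.004
```

Call:
{"op": "drive_tool", "data": {"rows": [[[0, 0, -0.005, 0, 0, 0], [0, 0, -0.008, 0, 0, 0]]]}}

```text
time_s: 20.18
eef_pos: [506.0, -56.1, 213.6]
ee_rot: [-0.0, 0.741, 0.671, 0.002]
force: [-2.6, -0.2, 7.3]
grip_width: -0.001
```

Call:
{"op": "drive_tool", "data": {"rows": [[[0, 0, 0.05, 0, 0, 0], [0, 0, 0.3, 0, 0, 0], [0, 0, 0.7, 0, 0, 0], [0, 0, 1, 0, 0, 0], [0, 0, 1, 0, 0, 0], [0, 0, 1, 0, 0, 0]]]}}

```text
time_s: 20.92
eef_pos: [505.8, -56.0, 312.9]
ee_rot: [-0.001, 0.741, 0.671, 0.002]
force: [0.4, 0.6, -0.4]
grip_width: 0.001
```

```bash
python3 look.py o
```

```text
20.925 [-36.9   0.7 312.9] [ 0.4  0.6 -0.4] 0.0010874214135298864 173.4
```

View pics/o1.png

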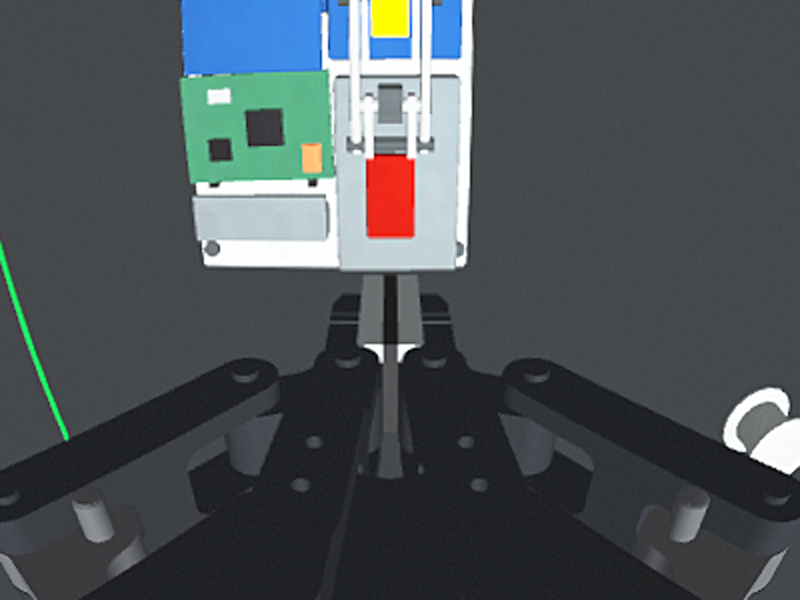

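View pics/o2.png

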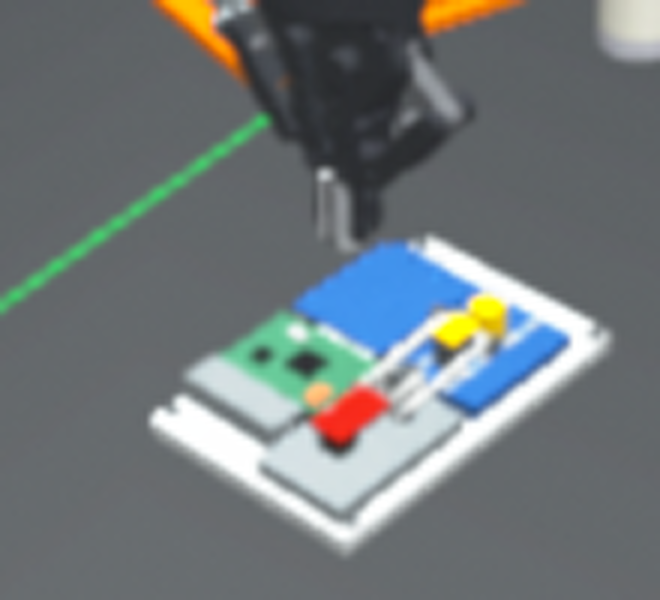

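Call:
{"op": "drive_tool", "data": {"rows": [[[0.03, 0.3, 0, 0, 0, 0], [0.06, 0.6, 0, 0, 0, 0], [0.06, 0.6, 0, 0, 0, 0], [0.06, 0.6, 0, 0, 0, 0], [0.06, 0.6, 0, 0, 0, 0]]]}}

```text
time_s: 21.65
eef_pos: [511.8, 3.2, 312.3]
ee_rot: [-0.001, 0.742, 0.671, 0.001]
force: [0.2, -0.2, -0.3]
grip_width: -0.001
```

```bash
python3 look.py p; python3 - <<'E'
from h import *
cw=viewer.calibration("wrist")
im=cv2.imread("pics/p_wrist.png")
hsv=cv2.cvtColor(im,cv2.COLOR_BGR2HSV)
m=cv2.inRange(hsv,(25,200,230),(35,255,255));n,_,st,c=cv2.connectedComponentsWithStats(m)
for s in st[1:]:
    if s[4]>80: print(s,[loc(onz(*wray(cw,(s[0]+s[2]/2,r)),45))[0].round(1) for r in(s[1]-.5,s[1]+s[3]-.5)])
m=cv2.inRange(hsv,(0,200,150),(6,255,255));n,_,st,c=cv2.connectedComponentsWithStats(m)
for s in st[1:]:
    if s[4]>80: print("red",s,[loc(onz(*wray(cw,(s[0]+s[2]/2,r)),41)).round(1) for r in(s[1]-.5,s[1]+s[3]-.5)])
E
```

```text
21.65 [2.270e+01 3.000e-01 3.123e+02] [ 0.2 -0.2 -0.3] -0.0014690142158058188 173.4
[307 142  16  20 320] [np.float64(68.4), np.float64(52.8)]
[307 171  16  22 352] [np.float64(45.6), np.float64(27.7)]
red [ 31   5  18  32 303] [array([238.1, 292.6,  41. ]), array([199. , 287.2,  41. ])]
```

View pics/p1.png

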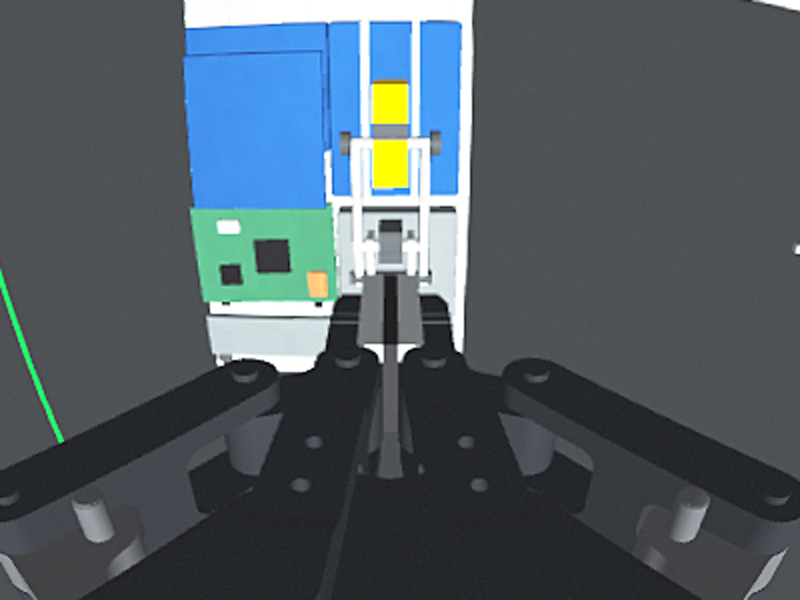

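The wrist view shows the bar at (390,145), behind and under the nose. The jaw has been drawn in about 13 mm, and its lip (edge at row 208) sits over the board. In the view before that, the lever was flat at (390,196). I'm handing in.

```bash
python3 - <<'E'
from rig import ctrl
print(ctrl.finish_job())
E
```

```text
the job is handed in; nothing more can be done
None
```

The draw latch is closed and I handed the job in at about 21.7 s, with the gripper clear and touching nothing.

**Hooking the loop:** I pinched the loop's bosses and lowered the bar through the keeper's mouth by feel. It touched the groove floor at up to about 20 N. I raised it about 2 mm and drew it back against the post, which gave about 8 N of spring force. A lift test then stopped under the nose at about 16 N, so the bar had caught.

**Closing the lever:** I pushed the lever over with the closed fingers, at about 4 N. Past centre it went down on its own, with almost no force on the fingers. I then pressed it onto its rest with about 7 N.

**Last checks:** After I let go, the lever lay flat, the bar was under the nose and the keeper had moved in about 13 mm. The board still looked to be in its place, with the jaw's lip over its edge.

**Imperfect points:**
- The bar slipped about 2 mm in the fingers at first, so I raised the grip to 45 N.
- The two carrier position fits disagreed by about 2 mm, so I used a value in between; the contact heights agreed with it.
- In the last picture the gripper hid the lever handle, so the flat-lever check is from the picture 0.7 s earlier.

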